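# Put hair claws and lipsticks away in a jewellery chest that may be locked

## Task

Please put the hair things away in the jewellery chest. Its brass knob does not show whether the drawer is locked, so first try the drawer before you touch the knob; if it is held, turn the knob anticlockwise until it frees, then pull the drawer out. Lay exactly two of the hair claws in the drawer's left bay and every lipstick in the right bay, leave the other two claws on the terrazzo tray, then push the drawer fully shut and only then lock it by turning the knob clockwise to its stop, leaving everything else on the dresser where it is.

Things in the scene. Friction and masses are not known exactly. Their poses are not given: they have to be found in the camera images.
- chest: walnut jewellery chest, 260 deep x 260 wide x 95 high (top board overhangs 5 at the sides and back, flush in front), its front towards the robot: one drawer fills the front, a round brass lock knob stands on the top near the front edge. Origin at the centre of its underside, x axis pointing to its back, y to the robot's left, z up. It does not move
- drawer (a joint): how far the drawer is out (m), along the chest's -x: 0 shut, 0.20 at its stop. About 1 N of friction; stays where left. When locked it has 5 mm of play, then stops dead. Drawer front 14 thick, walls 6 thick and 32 deep; a 6 thick divider makes two bays, and on it, 65 behind the front face, stands a steel keeper pin 6 across, its top 76 above the dresser
- drawer_handle (a point): middle of the drawer's brass bar handle: a level bar 10 thick and 110 long, parallel to the drawer front with its axis 45 out from the front face, 60 above the dresser, on two posts near its ends; can be pinched from above, one finger between the bar and the front. Moves with the drawer
- claw_bay (a point): centre of the floor of the drawer's left bay (chest +y), for hair claws: 206 along the chest's x, 100 along its y, floor 21 above the dresser, walls 32 high; axes as the chest. Moves with the drawer; with the drawer out 195 mm the front 180 mm of the bay lies clear of the chest's top board
- lipstick_bay (a point): centre of the floor of the right-hand bay (chest -y), for lipsticks: 206 along the chest's x, 114 along its y, otherwise as claw_bay. Moves with the drawer
- lock (a joint): lock knob angle (rad), growing clockwise seen from above: 0 at its anticlockwise stop (off for sure), 1.5 at its clockwise stop (on for sure). Found somewhere between; about 0.05 N m stiff, stays where left. Inside, its cam catches the drawer's keeper pin, at an angle that is not known: only pulling the drawer tells. When on, the drawer can neither open nor close
- lock_knob (a point): centre (half-way up) of the lock knob: a round fluted brass knob, 32 diameter, 28 high, upright axis, standing on the chest's top (95 above the dresser); its top is 123 above the dresser
- lock_rim (a point): a point on the lock knob's rim, 16 from its axis, that goes round with it (nothing on the knob marks it)
- tray: round flat terrazzo tray, 310 diameter, 10 thick, no rim, cream with chips; origin at the centre of its underside. It does not move
- claw1_mid (a point): stainless steel lever-action hair claw, 58 long (its x) x 30 wide (its y) x 42 high, standing on its teeth: two toothed jaws (the wide part, 30 across with upright sides, up to 26 high) under a pair of finger levers 28 long and 20 across; rigid, 45 g; grip it across the jaws. This point is 21 above its underside, in its middle. Four claws lie on the tray
- claw2_mid (a point): stainless steel lever-action hair claw, as claw1
- claw3_mid (a point): stainless steel lever-action hair claw, as claw1
- claw4_mid (a point): stainless steel lever-action hair claw, as claw1
- lipstick1_mid (a point): lipstick, a square-sided dark red case with a gold band, lying flat, 72 long (its x) x 20 x 20, 28 g; this point is its centre, 10 above its underside. Two to four lipsticks lie on the dresser to the robot's right; those that are absent read None
- lipstick2_mid (a point): lipstick, as lipstick1; may be absent
- lipstick3_mid (a point): lipstick, as lipstick1; may be absent
- lipstick4_mid (a point): lipstick, as lipstick1; may be absent
- pot: white ceramic pot with a cork stopper, 60 diameter, 58 high in all, standing on the tray; origin at the centre of its underside; leave it alone
- ring1: gold-tone finger ring, 23 diameter, 4 thick, lying on the tray; leave it alone
- ring2: the other gold-tone ring, as ring1; leave it alone
- glasses_case: black plastic glasses case, 160 x 62 x 40 high; leave it alone
- atomiser: clear glass atomiser, empty, 44 diameter, 90 high; leave it alone
- hairbrush: wooden hairbrush, 200 long, 26 high; leave it alone
There are look-alikes about, which are no part of the job. Leave any red look-alike of the part that bears claw2_mid alone. What is shaped like the part that bears lipstick3_mid but pink is not meant.

How it is judged:
On the way, in this order (a step that is already met when the one before it is completed fails the run):
1. the drawer is tried (drawn at least 3 mm) while the lock knob is still as it was found (value of joint drawer above 0.003 m and distance of lock_rim from where it was at the start of the episode below 0.004 m), for 0.1 s.
2. the drawer is pulled open by at least 100 mm (value of joint drawer above 0.1 m), for 0.2 s.
3. with the drawer open, exactly two hair claws lie in its left bay, every lipstick in its right bay, and the other two claws are on the tray (value of joint drawer above 0.08 m and ((x of claw1_mid in the frame of claw_bay between -0.106 and 0.106 m and y of claw1_mid in the frame of claw_bay between -0.049 and 0.049 m and z of claw1_mid in the frame of claw_bay between -0.005 and 0.04 m and x of claw2_mid in the frame of claw_bay between -0.106 and 0.106 m and y of claw2_mid in the frame of claw_bay between -0.049 and 0.049 m and z of claw2_mid in the frame of claw_bay between -0.005 and 0.04 m and horizontal distance between each of claw3_mid, claw4_mid and tray below 0.152 m and height (world z) of each of claw3_mid, claw4_mid below 0.06 m) or (x of claw1_mid in the frame of claw_bay between -0.106 and 0.106 m and y of claw1_mid in the frame of claw_bay between -0.049 and 0.049 m and z of claw1_mid in the frame of claw_bay between -0.005 and 0.04 m and horizontal distance between each of claw2_mid, claw4_mid and tray below 0.152 m and height (world z) of each of claw2_mid, claw4_mid below 0.06 m and x of claw3_mid in the frame of claw_bay between -0.106 and 0.106 m and y of claw3_mid in the frame of claw_bay between -0.049 and 0.049 m and z of claw3_mid in the frame of claw_bay between -0.005 and 0.04 m) or (x of claw1_mid in the frame of claw_bay between -0.106 and 0.106 m and y of claw1_mid in the frame of claw_bay between -0.049 and 0.049 m and z of claw1_mid in the frame of claw_bay between -0.005 and 0.04 m and horizontal distance between each of claw2_mid, claw3_mid and tray below 0.152 m and height (world z) of each of claw2_mid, claw3_mid below 0.06 m and x of claw4_mid in the frame of claw_bay between -0.106 and 0.106 m and y of claw4_mid in the frame of claw_bay between -0.049 and 0.049 m and z of claw4_mid in the frame of claw_bay between -0.005 and 0.04 m) or (horizontal distance between each of claw1_mid, claw4_mid and tray below 0.152 m and height (world z) of each of claw1_mid, claw4_mid below 0.06 m and x of claw2_mid in the frame of claw_bay between -0.106 and 0.106 m and y of claw2_mid in the frame of claw_bay between -0.049 and 0.049 m and z of claw2_mid in the frame of claw_bay between -0.005 and 0.04 m and x of claw3_mid in the frame of claw_bay between -0.106 and 0.106 m and y of claw3_mid in the frame of claw_bay between -0.049 and 0.049 m and z of claw3_mid in the frame of claw_bay between -0.005 and 0.04 m) or (horizontal distance between each of claw1_mid, claw3_mid and tray below 0.152 m and height (world z) of each of claw1_mid, claw3_mid below 0.06 m and x of claw2_mid in the frame of claw_bay between -0.106 and 0.106 m and y of claw2_mid in the frame of claw_bay between -0.049 and 0.049 m and z of claw2_mid in the frame of claw_bay between -0.005 and 0.04 m and x of claw4_mid in the frame of claw_bay between -0.106 and 0.106 m and y of claw4_mid in the frame of claw_bay between -0.049 and 0.049 m and z of claw4_mid in the frame of claw_bay between -0.005 and 0.04 m) or (horizontal distance between each of claw1_mid, claw2_mid and tray below 0.152 m and height (world z) of each of claw1_mid, claw2_mid below 0.06 m and x of claw3_mid in the frame of claw_bay between -0.106 and 0.106 m and y of claw3_mid in the frame of claw_bay between -0.049 and 0.049 m and z of claw3_mid in the frame of claw_bay between -0.005 and 0.04 m and x of claw4_mid in the frame of claw_bay between -0.106 and 0.106 m and y of claw4_mid in the frame of claw_bay between -0.049 and 0.049 m and z of claw4_mid in the frame of claw_bay between -0.005 and 0.04 m)) and x of lipstick1_mid in the frame of lipstick_bay between -0.106 and 0.106 m and y of lipstick1_mid in the frame of lipstick_bay between -0.056 and 0.056 m and z of lipstick1_mid in the frame of lipstick_bay between -0.005 and 0.045 m and x of lipstick2_mid in the frame of lipstick_bay between -0.106 and 0.106 m and y of lipstick2_mid in the frame of lipstick_bay between -0.056 and 0.056 m and z of lipstick2_mid in the frame of lipstick_bay between -0.005 and 0.045 m and x of lipstick3_mid in the frame of lipstick_bay between -0.106 and 0.106 m and y of lipstick3_mid in the frame of lipstick_bay between -0.056 and 0.056 m and z of lipstick3_mid in the frame of lipstick_bay between -0.005 and 0.045 m and x of lipstick4_mid in the frame of lipstick_bay between -0.106 and 0.106 m and y of lipstick4_mid in the frame of lipstick_bay between -0.056 and 0.056 m and z of lipstick4_mid in the frame of lipstick_bay between -0.005 and 0.045 m), for 0.2 s.
4. the drawer is pushed shut with the load in it (value of joint drawer below 0.005 m and ((x of claw1_mid in the frame of claw_bay between -0.106 and 0.106 m and y of claw1_mid in the frame of claw_bay between -0.049 and 0.049 m and z of claw1_mid in the frame of claw_bay between -0.005 and 0.04 m and x of claw2_mid in the frame of claw_bay between -0.106 and 0.106 m and y of claw2_mid in the frame of claw_bay between -0.049 and 0.049 m and z of claw2_mid in the frame of claw_bay between -0.005 and 0.04 m and horizontal distance between each of claw3_mid, claw4_mid and tray below 0.152 m and height (world z) of each of claw3_mid, claw4_mid below 0.06 m) or (x of claw1_mid in the frame of claw_bay between -0.106 and 0.106 m and y of claw1_mid in the frame of claw_bay between -0.049 and 0.049 m and z of claw1_mid in the frame of claw_bay between -0.005 and 0.04 m and horizontal distance between each of claw2_mid, claw4_mid and tray below 0.152 m and height (world z) of each of claw2_mid, claw4_mid below 0.06 m and x of claw3_mid in the frame of claw_bay between -0.106 and 0.106 m and y of claw3_mid in the frame of claw_bay between -0.049 and 0.049 m and z of claw3_mid in the frame of claw_bay between -0.005 and 0.04 m) or (x of claw1_mid in the frame of claw_bay between -0.106 and 0.106 m and y of claw1_mid in the frame of claw_bay between -0.049 and 0.049 m and z of claw1_mid in the frame of claw_bay between -0.005 and 0.04 m and horizontal distance between each of claw2_mid, claw3_mid and tray below 0.152 m and height (world z) of each of claw2_mid, claw3_mid below 0.06 m and x of claw4_mid in the frame of claw_bay between -0.106 and 0.106 m and y of claw4_mid in the frame of claw_bay between -0.049 and 0.049 m and z of claw4_mid in the frame of claw_bay between -0.005 and 0.04 m) or (horizontal distance between each of claw1_mid, claw4_mid and tray below 0.152 m and height (world z) of each of claw1_mid, claw4_mid below 0.06 m and x of claw2_mid in the frame of claw_bay between -0.106 and 0.106 m and y of claw2_mid in the frame of claw_bay between -0.049 and 0.049 m and z of claw2_mid in the frame of claw_bay between -0.005 and 0.04 m and x of claw3_mid in the frame of claw_bay between -0.106 and 0.106 m and y of claw3_mid in the frame of claw_bay between -0.049 and 0.049 m and z of claw3_mid in the frame of claw_bay between -0.005 and 0.04 m) or (horizontal distance between each of claw1_mid, claw3_mid and tray below 0.152 m and height (world z) of each of claw1_mid, claw3_mid below 0.06 m and x of claw2_mid in the frame of claw_bay between -0.106 and 0.106 m and y of claw2_mid in the frame of claw_bay between -0.049 and 0.049 m and z of claw2_mid in the frame of claw_bay between -0.005 and 0.04 m and x of claw4_mid in the frame of claw_bay between -0.106 and 0.106 m and y of claw4_mid in the frame of claw_bay between -0.049 and 0.049 m and z of claw4_mid in the frame of claw_bay between -0.005 and 0.04 m) or (horizontal distance between each of claw1_mid, claw2_mid and tray below 0.152 m and height (world z) of each of claw1_mid, claw2_mid below 0.06 m and x of claw3_mid in the frame of claw_bay between -0.106 and 0.106 m and y of claw3_mid in the frame of claw_bay between -0.049 and 0.049 m and z of claw3_mid in the frame of claw_bay between -0.005 and 0.04 m and x of claw4_mid in the frame of claw_bay between -0.106 and 0.106 m and y of claw4_mid in the frame of claw_bay between -0.049 and 0.049 m and z of claw4_mid in the frame of claw_bay between -0.005 and 0.04 m)) and x of lipstick1_mid in the frame of lipstick_bay between -0.106 and 0.106 m and y of lipstick1_mid in the frame of lipstick_bay between -0.056 and 0.056 m and z of lipstick1_mid in the frame of lipstick_bay between -0.005 and 0.045 m and x of lipstick2_mid in the frame of lipstick_bay between -0.106 and 0.106 m and y of lipstick2_mid in the frame of lipstick_bay between -0.056 and 0.056 m and z of lipstick2_mid in the frame of lipstick_bay between -0.005 and 0.045 m and x of lipstick3_mid in the frame of lipstick_bay between -0.106 and 0.106 m and y of lipstick3_mid in the frame of lipstick_bay between -0.056 and 0.056 m and z of lipstick3_mid in the frame of lipstick_bay between -0.005 and 0.045 m and x of lipstick4_mid in the frame of lipstick_bay between -0.106 and 0.106 m and y of lipstick4_mid in the frame of lipstick_bay between -0.056 and 0.056 m and z of lipstick4_mid in the frame of lipstick_bay between -0.005 and 0.045 m), for 0.2 s.
At the end, for the whole second after the job is handed in: The drawer is shut (within 5 mm), the lock knob stands clockwise at its stop (within 0.2 rad), exactly two hair claws lie on the floor of the left bay and every lipstick in the right bay, and the other two claws are still on the tray (centres over it) (all of step 4 and value of joint lock above 1.3 rad); the robot touches nothing.
It fails at once if the drawer is forced out past a thrown lock, or the lock is thrown while the drawer stands open (value of joint drawer above 0.015 m and value of joint lock above 1 rad).
It fails at once if the pot, a ring, the glasses case, the atomiser or the hairbrush is pushed more than 4 cm from its place (distance of any of pot, ring1, ring2, glasses_case, atomiser, hairbrush from where it was at the start of the episode above 0.04 m).
It fails at once if the pot or the glass atomiser is tipped (angle between any of pot, atomiser's own z axis and vertical above 0.5 rad).
Of lipstick1, lipstick2, lipstick3, lipstick4 only 2 to 4 are there at a start; the rules pass over those that are not, and their reading is None.
At some moment in a run one of claw1, claw2, claw3, claw4, lipstick1, lipstick2, lipstick3, lipstick4 may be knocked a few centimetres aside while the robot is not near it.
Once in a run the grip may slacken for a moment while it holds something.
It also fails if it takes over 210 s, if anything falls off the work surface, if the arm or the gripper's body presses on something with over 40 N, if the wrist force passes 120 N, or if a joint passes its speed limit or range.

## Robot

A 7-joint arm with a two-finger parallel gripper is mounted at the origin on the work surface. World frame = base frame: x ahead of the robot, y to its left, z up, the work surface at z = 0. Lengths are in m, angles in rad, forces in N, time in s.
With the tool pointing down it reaches from about 0.35 to 0.9 m from the base axis. Payload 8.1 kg.
Tool frame: the origin (TCP) lies midway between the tips of the shut fingers; the grasp point (between the pads) lies robot.grip_point_offset behind it (robot.grip_point_offset is the distance from the TCP to the grasp point, in m); z points along the fingers, y is the line along which they close (so a half turn about z gives the same grasp; the last joint's range is limited). The gripper opens to 92 mm and grips with 3 to 60 N. Pads are 19 mm wide; open, the fingers measure 130 mm over their backs; the gripper's body (75 mm by 190 mm) begins 47 mm behind the grasp point.
Start: joints at [-1.443, 0.434, 0.025, 1.573, -0.012, 1.134, -0.075], TCP at [0.143, 0.608, 0.227] pointing down, gripper open.
Joint ranges: [-2.62, 2.62], [-0.44, 2.09], [-1.27, 1.32], [0.08, 2.57], [-1.32, 4.46], [0.12, 2], [-2.74, 2.74]. Speed limits (rad/s): [2.22, 2.22, 3.01, 3.01, 3.14, 3.14, 3.14].

## Interface

Orientations are given as a rotation vector (axis times angle).
In Python, from cell import robot gives the robot as it stands. Calls block until the motion is done:
- robot.move_pose(position, orientation): joint-space move of the TCP to a pose.
- robot.move_linear(position, attitude=None, velocity=0.15, max_force=None): straight line of the TCP; attitude=None keeps the orientation; velocity is the mean speed in m/s. With max_force (N) it stops when the force on the tool has changed by that much, and returns True; else False.
- robot.goto_joints(angles): joint-space move.
- robot.let_go() and robot.gripper_close(strength=None): open the fingers fully, or close them until they stop; strength is the grip in N (None keeps the last).
- robot.dwell(seconds).
- robot.solve_ik(position, orientation): joint angles nearest the present ones, or None.
- robot.observe(): the state.
- robot.get_image(name): name is "side" or "top"; returns the picture (400x640x3 uint8, red, green, blue); there is no depth.
- robot.get_calibration(name): a dict with "fx", "fy", "cx", "cy" (pixels), "R" (3x3) and "t" (3): a world point X has camera coordinates R X + t. Camera axes: x right, y down, z forward; pixel columns grow to the right and rows downward; lengths in m; the calibration is good to about 2 mm. A picture is of the moment at which its call begins. get_calibration takes no time and is no camera call.
A pose or a line that the arm cannot do raises robot.MotionError and nothing moves.
- robot.finish_job(): hands the job in; it is judged then, once.
Trained networks look in the newest picture that a camera, given by its name, has taken for a name from the list of things; names that differ only in an ending like _2 or _b are one class to them, and where a whole thing is asked for, a point or a joint stands for the part that bears it (a point fixed in the world has none). Each returns a list of dicts, best first, with "confidence" (0 to 1); they miss things now and then, are a little off and sometimes report something else, mostly with a low value. They report only what shows in the picture. A call takes as long as a camera call. They do not tell look-alikes from the thing itself.
- robot.search_frame(camera, target): "location" ([x, y, z] in m, in world coordinates, good to about 4 mm: the middle of the surface that is visible of it).
- robot.masks_of(camera, target): "region" (400x640 bool, what is visible of it).
- robot.place_of(camera, target): "location" ([x, y, z] in m, in world coordinates, good to about 4 mm: a listed point, or the origin of a listed thing).
The state is a dict: "time": time; "joints": joint angles; "dq": joint speeds; "joint_torque": joint torques, N m; "position": TCP position; "ee_rot": TCP orientation; "wrist_force": force on the tool from outside, world axes, zero at the start; "moment": the same for the moment, N m; "width": opening from 0.0 (shut) to 1.0 (fully open); "gripper_force": force on a finger pad.
Only numpy, scipy, OpenCV 4.12 (cv2) and the standard library are available. Lean on these libraries where they do the work, as an engineer would, in place of code of your own. Each camera call takes 0.05 s, during which the arm holds its last target. There are 200 camera calls.

## Working session

There is one attempt and no reset: what is moved stays moved. The work goes in short steps, each a Python script; the robot and the scene stay as the last script left them, time stands still between calls to the robot, and variables do not carry over. Pictures are saved under pics/ and viewed, at most 14 in all, crops included, and the job is handed in when it is done.

```bash
ls; mkdir -p pics; python3 - <<'E'
from cell import robot
import cv2,numpy as np
for c in("top","side"):
    im=robot.get_image(c);cv2.imwrite(f"pics/{c}0.png",im[:,:,::-1])
    k=robot.get_calibration(c);print(c,k["fx"],(-np.array(k["R"]).T@k["t"]).round(3),np.array(k["R"]).round(2).tolist())
    for n in["chest","drawer_handle","lock_knob","claw_bay","tray","claw1_mid","lipstick1_mid","pot","ring1","glasses_case","atomiser","hairbrush"]:
        print(n,[(np.round(d["location"],3).tolist(),round(d["confidence"],2)) for d in robot.place_of(c,n)])
print(robot.grip_point_offset,robot.observe())
E
```

```text
pics
top 418.14841330820076 [ 0.31  -0.041  1.102] [[-0.01, -1.0, -0.02], [-0.98, 0.01, -0.18], [0.18, 0.02, -0.98]]
chest [([0.778, -0.098, 0.0], 0.73)]
drawer_handle [([0.602, -0.108, 0.063], 0.93), ([0.525, 0.296, 0.002], 0.69)]
lock_knob [([0.689, -0.088, 0.108], 0.65), ([0.633, 0.372, 0.014], 0.26)]
claw_bay [([0.694, -0.337, -0.001], 0.58), ([0.452, 0.242, 0.03], 0.46), ([0.632, 0.241, 0.011], 0.33)]
tray [([0.527, 0.296, -0.001], 0.87), ([0.686, -0.085, 0.107], 0.42)]
claw1_mid [([0.448, 0.243, 0.032], 0.52)]
lipstick1_mid [([0.401, -0.332, 0.006], 0.66)]
pot [([0.604, -0.112, 0.061], 0.69), ([0.635, 0.315, 0.009], 0.64)]
ring1 [([0.627, 0.372, 0.012], 0.57), ([0.632, 0.237, 0.011], 0.37)]
glasses_case [([0.692, -0.336, -0.002], 0.94)]
atomiser [([0.528, 0.295, 0.001], 0.64), ([0.755, 0.169, -0.0], 0.63)]
hairbrush [([0.234, -0.31, 0.0], 0.84), ([0.69, -0.086, 0.107], 0.31)]
side 481.66314524784696 [-0.156 -0.951  0.998] [[0.82, -0.57, 0.02], [-0.34, -0.53, -0.78], [0.45, 0.63, -0.63]]
chest [([0.779, -0.095, 0.004], 0.62)]
drawer_handle [([0.606, -0.106, 0.056], 0.77)]
lock_k
[... 403 characters left out ...]
s': array([-1.44258816,  0.43445881,  0.02498531,  1.57320687, -0.01162633,
        1.13402663, -0.07508886]), 'dq': array([ 4.31583981e-04, -8.81833962e-04,  2.49527985e-04, -2.49212225e-04,
        2.86085839e-04, -4.99060357e-04, -6.86711492e-05]), 'joint_torque': array([ 7.07059153e-04, -6.67646813e+01,  9.84238163e-01, -3.14803040e+01,
       -6.06631092e-02,  3.24607396e-02,  4.14084946e-05]), 'position': array([0.14298777, 0.60842408, 0.2267646 ]), 'ee_rot': array([-3.61858180e-01, -3.12066567e+00, -7.23557270e-05]), 'wrist_force': array([-0.32114941, -0.20774445, -0.5736335 ]), 'moment': array([ 0.03787849, -0.07156368,  0.00102486]), 'gripper_force': 0.0, 'width': 0.998803082898695}
```

View pics/top0.png

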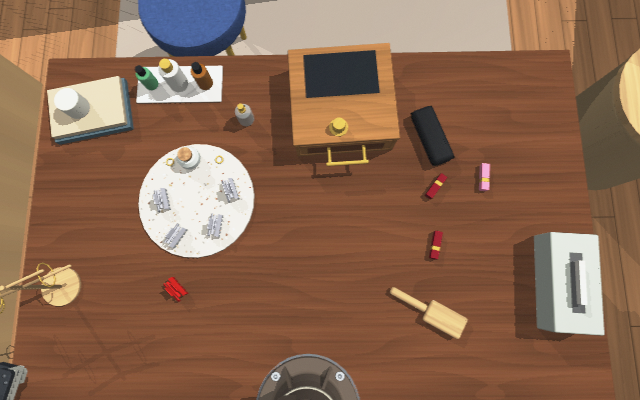

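View pics/side0.png

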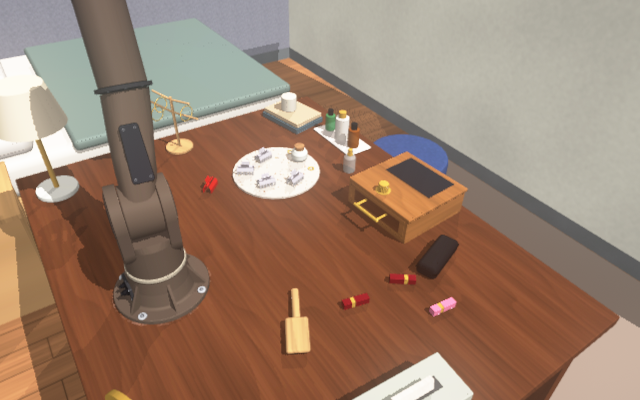

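The top view shows the chest front at about row 140, with the knob at (339,127) and the handle at (347,160). Four steel claws are at (161,200), (174,237), (215,226) and (229,190), and a red decoy claw at (175,288). There are two red lipsticks, at (437,186) and (436,245), and a pink decoy at (485,177). The side view agrees.

```bash
cat > h.py <<'E'
from cell import robot
import cv2,numpy as np
from scipy.spatial.transform import Rotation as Rot
def px2w(c,uv,z):
    k=robot.get_calibration(c);R=np.array(k["R"]);o=-R.T@np.array(k["t"])
    uv=np.atleast_2d(uv).astype(float)
    d=np.c_[(uv[:,0]-k["cx"])/k["fx"],(uv[:,1]-k["cy"])/k["fy"],np.ones(len(uv))]@R
    return (o+d*((z-o[2])/d[:,2])[:,None])[:,:2]
def rect(c,mask,z):
    "centre, long-axis yaw, sizes of a mask's pixels put on height z"
    p=px2w(c,np.argwhere(mask)[:,::-1],z)
    (ctr,s,a)=cv2.minAreaRect((p*1000).astype(np.float32))
    if s[0]<s[1]:a+=90;s=s[::-1]
    return np.array(ctr)/1000,np.deg2rad((a+90)%180-90),np.round(s)
def blobs(m,amin):
    n,l,st,ce=cv2.connectedComponentsWithStats(m.astype(np.uint8))
    return [l==i for i in range(1,n) if st[i,4]>=amin]
def lipsticks():
    im=robot.get_image("top");h=cv2.cvtColor(im,cv2.COLOR_RGB2HSV).astype(int)
    r,g,b=[im[:,:,i].astype(int) for i in range(3)]
    m=(r>70)&(g<0.35*r)&(b<0.5*r)
    m=cv2.morphologyEx(m.astype(np.uint8),cv2.MORPH_CLOSE,np.ones((7,7)))>0
    return [rect("top",x,0.018) for x in blobs(m,60)]
def down(phi):
    "tool pointing down, fingers closing along world direction phi"
    a=phi+np.pi/2
    return (Rot.from_euler('z',a)*Rot.from_euler('x',np.pi)).as_rotvec()
E
python3 - <<'E'
from h import *
for l in lipsticks():print("red",l)
im=robot.get_image("top")
for n in["claw1_mid","lipstick1_mid","drawer_handle","chest"]:
    for d in robot.masks_of("top",n):
        print(n,round(d["confidence"],2),d["region"].sum(),rect("top",d["region"],{"c":.03,"l":.018,"d":.06}[n[0]] if n!="chest" else .095))
a=cv2.resize(im[130:265,130:260],None,fx=4.4,fy=4.4,interpolation=cv2.INTER_CUBIC)
cv2.imwrite("pics/c1.png",a[:,:,::-1])
b=cv2.resize(im[35:195,275:505],None,fx=3.4,fy=3.4,interpolation=cv2.INTER_CUBIC)
cv2.imwrite("pics/c2.png",b[:,:,::-1])
print(px2w("top",[(289,52),(390,44),(293,143),(398,137),(339,122)],.095), px2w("top",[(339,125)],.123))
E
```

```text
red (array([ 0.55150433, -0.34286755]), np.float64(-0.656626335208847), array([72., 19.]))
red (array([ 0.39590366, -0.33199533]), np.float64(-0.23952630633838073), array([71., 21.]))
red (array([0.28842764, 0.33770245]), np.float64(0.7986910656624698), array([61., 35.]))
lipstick1_mid 0.69 222 (array([ 0.39489737, -0.33118054]), np.float64(-0.23952617318032624), array([70., 22.]))
drawer_handle 0.81 904 (array([ 0.62856573, -0.10208152]), np.float64(-1.513897690368272), array([232.,  58.]))
drawer_handle 0.43 134 (array([ 0.70801373, -0.08625528]), np.float64(-0.015601063981793185), array([36., 29.]))
chest 0.62 11349 (array([ 0.75203503, -0.09671632]), np.float64(0.06801112132222505), array([323., 274.]))
[[ 0.89719998  0.0416397 ]
 [ 0.9151902  -0.22378551]
 [ 0.64724212  0.03060462]
 [ 0.65933179 -0.23342483]
 [ 0.70126422 -0.08609468]] [[ 0.68260103 -0.08468661]]
```

View pics/c1.png

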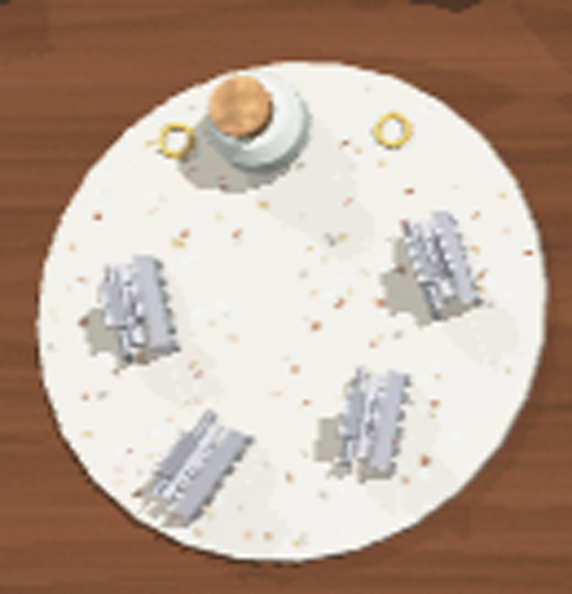

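View pics/c2.png

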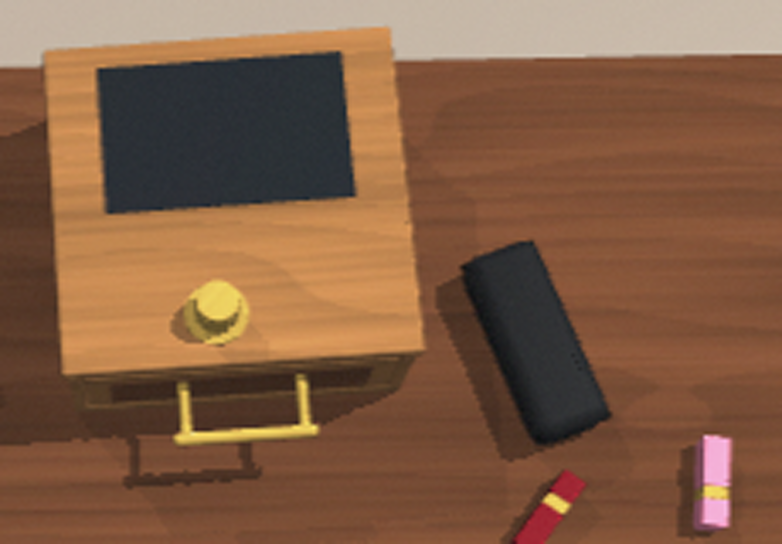

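```bash
cat >> h.py <<'E'
YAW=0.056
CH=np.array([0.7783,-0.0967])
def ch(x,y,yaw=YAW):
    c,s=np.cos(yaw),np.sin(yaw);return CH+[c*x-s*y,s*x+c*y]
def claws():
    im=robot.get_image("top");r,g,b=[im[:,:,i].astype(int) for i in range(3)]
    m=(b>r+8)&(b>60)
    ok=[]
    for x in blobs(cv2.morphologyEx(m.astype(np.uint8),cv2.MORPH_CLOSE,np.ones((3,3)))>0,80):
        q=rect("top",x,.035)
        if np.hypot(*(q[0]-[.526,.2965]))<.16 or (abs(q[0]-ch(-.2,0))<.2).all(): ok.append(q)
    return ok
E
python3 - <<'E'
from h import *
for c in claws():print(c)
robot.gripper_close(20)
o=down(YAW+np.pi/2)
p=ch(-.153,0)
print(p,robot.solve_ik([*p,.25],o))
robot.move_pose([*p,.25],o)
print(robot.masks_of is None,[ (d["location"],d["confidence"]) for d in robot.place_of("side","drawer_handle")])
robot.move_linear([*p,.14])
print(robot.move_linear([*p,.053],velocity=.06,max_force=8),robot.observe()["position"],robot.observe()["wrist_force"])
q=ch(-.193,0)
print(robot.move_linear([*q,.053],velocity=.02,max_force=6))
robot.dwell(.4)
s=robot.observe();print(s["time"],s["position"]-[*p,.053],s["wrist_force"])
E
```

```text
(array([0.54457922, 0.20036499]), np.float64(0.36977442458775395), array([56., 25.]))
(array([0.51982013, 0.38277014]), np.float64(0.27831281748089015), array([55., 30.]))
(array([0.45130472, 0.23794116]), np.float64(-0.20741537465280482), array([53., 29.]))
(array([0.42540598, 0.34132086]), np.float64(-0.599062840616084), array([54., 30.]))
[ 0.62553984 -0.10526352] [-0.44182188  0.52279101  0.82718447  1.56098172 -0.39979899  1.23504154
  2.07887323]
False [([0.6064, -0.1058, 0.0558], 0.77)]
False [ 0.62577368 -0.10534109  0.05337322] [-0.83017232  0.13412566 -0.14846537]
True
9.8583 [-0.00865327 -0.00043221 -0.00022348] [ 2.90775552 -0.3223306   3.80110499]
```

```bash
python3 - <<'E'
from h import *
p=ch(-.153,0);q=ch(-.193,0)
for i in range(2):
    print(robot.move_linear([*q,.053],velocity=.02,max_force=9))
    robot.dwell(.3)
    s=robot.observe();print(s["time"],s["position"]-[*p,.053],s["wrist_force"])
    print([np.round(d["location"],4).tolist() for c in("top","side") if (robot.get_image(c) is not None) for d in robot.place_of(c,"drawer_handle")[:1]])
E
```

```text
True
10.6 [-8.60543012e-03 -4.36965629e-04 -9.76291666e-05] [ 2.1864883  -0.69431393 -0.20204183]
[[0.6, -0.1092, 0.0604], [0.6001, -0.1057, 0.0577]]
True
11.5417 [-0.00861727 -0.00033484 -0.0001271 ] [ 2.97198303 -1.02782462  1.83601249]
[[0.6008, -0.111, 0.0603], [0.6006, -0.1059, 0.0577]]
```

```bash
python3 - <<'E'
from h import *
p=ch(-.153,0)
robot.move_linear([*p,.053],velocity=.05); robot.move_linear([*p,.2])
L=[]
for c in("top","side"):
    robot.get_image(c)
    L+=[d["location"] for d in robot.place_of(c,"lock_knob")[:1]]
print(np.round(L,4))
k=np.mean([[.689,-.088],[.688,-.081]]+[l[:2] for l in L],0);print(k)
for phi in np.arange(-1.6,1.7,.4):
    j=robot.solve_ik([*k,.2],down(phi));print(round(phi,1),None if j is None else j.round(2))
E
```

```text
[]
[ 0.6885 -0.0845]
-1.6 [-0.55  0.81  1.15  1.47 -0.74  1.34 -0.95]
-1.2 [-0.59  0.9   1.31  1.48 -0.87  1.42 -0.46]
-0.8 [-0.58  0.89  1.29  1.48 -0.86  1.42 -0.06]
-0.4 [-0.58  0.87  1.27  1.48 -0.84  1.4   0.32]
-0.0 [-0.56  0.83  1.19  1.47 -0.78  1.36  0.68]
0.4 [-0.53  0.78  1.09  1.47 -0.7   1.32  1.02]
0.8 [-0.5   0.74  1.    1.47 -0.63  1.28  1.36]
1.2 [-0.45  0.7   0.89  1.47 -0.56  1.24  1.7 ]
1.6 [-0.41  0.66  0.79  1.46 -0.48  1.22  2.04]
```

```bash
python3 - <<'E'
from h import *
robot.goto_joints([0.12,0.434,0.025,1.573,-0.012,1.134,-0.075])
s=robot.observe();print(s["position"],s["ee_rot"])
k=[.6885,-.0845]
for phi in np.arange(-3,3.1,.5):
    j=robot.solve_ik([*k,.2],down(phi));print(round(phi,1),None if j is None else j.round(2))
robot.goto_joints([0.7,0.434,0.025,1.573,-0.012,1.134,-0.075])
for c in("top","side"):
    im=robot.get_image(c)
    print([(np.round(d["location"],4),round(d["confidence"],2)) for n in("lock_knob","drawer_handle") for d in robot.place_of(c,n)])
    if c=="top":
        r,g,b=[im[:,:,i].astype(int) for i in range(3)]
        m=(r>110)&(g>.8*r)&(b<.55*r)
        for x in blobs(m,30):print(x.sum(),np.argwhere(x).mean(0)[::-1].round(1),rect(c,x,.11))
E
```

```text
[ 0.60966185 -0.13784745  0.22688913] [2.45390217e+00 1.96161267e+00 7.53649548e-04]
-3.0 [-0.34  0.63  0.66  1.46 -0.4   1.19 -2.63]
-2.5 [-0.28  0.61  0.54  1.45 -0.32  1.18 -2.19]
-2.0 [-0.21  0.59  0.42  1.44 -0.25  1.16 -1.75]
-1.5 [-0.14  0.58  0.31  1.44 -0.18  1.16 -1.31]
-1.0 [-0.07  0.57  0.19  1.43 -0.11  1.15 -0.87]
-0.5 [-0.    0.57  0.08  1.42 -0.05  1.16 -0.42]
0.0 [ 0.06  0.57 -0.03  1.41  0.02  1.16  0.03]
0.5 [ 0.13  0.57 -0.14  1.41  0.08  1.17  0.48]
1.0 [ 0.2   0.58 -0.25  1.4   0.15  1.18  0.93]
1.5 [ 0.26  0.6  -0.36  1.39  0.22  1.19  1.38]
2.0 [ 0.33  0.62 -0.47  1.39  0.29  1.21  1.83]
2.5 [ 0.39  0.64 -0.58  1.38  0.36  1.23  2.27]
3.0 [-0.55  0.81  1.15  1.47 -0.74  1.34 -2.63]
[(array([ 0.6914, -0.087 ,  0.1045]), 0.46), (array([ 0.2307, -0.3095, -0.0016]), 0.24), (array([ 0.5981, -0.1111,  0.0621]), 0.81)]
114 [165.5  64.3] (array([0.86008026, 0.35916772]), np.float64(1.135210631007918), array([37., 28.]))
50 [241. 108.] (array([0.73644275, 0.16128502]), np.float64(0.32767134578171436), array([24., 16.]))
240 [338.5 126.3] (array([ 0.6831806 , -0.08340376]), np.float64(-0.7783287357048057), array([46., 43.]))
221 [347.  160.7] (array([ 0.60367596, -0.10161517]), np.float64(-1.495256969219668), array([99., 46.]))
59 [ 48.4 281.3] (array([0.31115332, 0.61054468]), np.float64(-1.4475495175709088), array([40., 27.]))
60 [  1.8 304.3] (array([0.25685672, 0.70975702]), np.float64(0.13229147853000695), array([37.,  9.]))
[(array([ 0.6887, -0.0812,  0.1087]), 0.63), (array([ 0.5999, -0.1071,  0.0594]), 0.94)]
```

```bash
cat >> h.py <<'E'
def home(): robot.goto_joints([0.7,0.434,0.025,1.573,-0.012,1.134,-0.075])
def turn(k,phi0,phi1,z=.101,n=9,grip=15):
    robot.let_go(); robot.move_pose([*k,.2],down(phi0))
    print("down",robot.move_linear([*k,z],velocity=.08,max_force=8))
    robot.gripper_close(grip); s=robot.observe(); print("grip",s["width"]*92,s["gripper_force"],s["wrist_force"].round(1))
    for phi in np.linspace(phi0,phi1,n)[1:]:
        robot.goto_joints(robot.solve_ik([*k,z],down(phi)))
        s=robot.observe();print(round(phi,2),s["wrist_force"].round(1),s["moment"].round(3),s["time"])
    robot.let_go(); robot.move_linear([*k,.2])
E
python3 - <<'E'
from h import *
robot.goto_joints([0.12,0.434,0.025,1.573,-0.012,1.134,-0.075])
turn([.689,-.0845],-1.0,.7)
E
```

```text
down False
grip 31.615765015973377 14.998233765363693 [ 1.4 -1.7 -0.7]
-0.79 [ 3.8 -2.2 -2.3] [-0.601 -0.613  0.051] 23.1667
-0.57 [ 4.7 -3.7 -2.6] [-0.772 -0.845  0.009] 23.4583
-0.36 [ 5.4 -3.5 -3.1] [-0.807 -1.06   0.031] 23.75
-0.15 [ 5.5 -4.3 -4.7] [-1.105 -1.282  0.012] 24.0417
0.06 [ 3.  -2.1 -0.6] [-0.533 -0.665 -0.069] 24.3333
0.27 [ 6.3 -1.8 -1.5] [-0.511 -1.263  0.015] 24.625
0.49 [ 7.  -3.8 -2.1] [-0.694 -1.533 -0.01 ] 24.9167
0.7 [ 7.3 -1.6 -2.3] [-0.442 -1.528  0.038] 25.2083
```

```bash
python3 - <<'E'
from h import *
robot.gripper_close(20)
o=down(YAW+np.pi/2);p=ch(-.155,0)
robot.move_pose([*p,.2],o)
print(robot.move_linear([*p,.053],velocity=.1,max_force=8))
print(robot.move_linear([*ch(-.19,0),.053],velocity=.03,max_force=8))
robot.dwell(.3);s=robot.observe();print(s["position"],ch(-.19,0),s["wrist_force"])
print(robot.move_linear([*ch(-.351,0),.053],velocity=.08,max_force=12))
s=robot.observe();print(s["position"],ch(-.351,0),s["wrist_force"],s["time"])
E
```

```text
False
False
[ 0.5885083  -0.10732684  0.05289708] [ 0.58859784 -0.10733444] [-0.14578548 -0.37674891 -1.19392222]
False
[ 0.42794569 -0.11620979  0.05294693] [ 0.42785022 -0.11634573] [0.47570472 0.05023903 0.1357233 ] 34.7583
```

```bash
python3 - <<'E'
from h import *
p=ch(-.342,0)
robot.move_linear([*p,.053],velocity=.1);robot.move_linear([*p,.2],velocity=.3);home()
im=robot.get_image("top")
for n in("drawer_handle","claw_bay","lipstick_bay"):
    print(n,[(np.round(d["location"],4),round(d["confidence"],2)) for d in robot.place_of("top",n)])
robot.get_image("side")
for n in("drawer_handle","claw_bay","lipstick_bay"):
    print(n,[(np.round(d["location"],4),round(d["confidence"],2)) for d in robot.place_of("side",n)])
for c in claws():print(c)
for l in lipsticks():print(l)
b=cv2.resize(im[35:270,260:480],None,fx=2.5,fy=2.5,interpolation=cv2.INTER_CUBIC)
cv2.imwrite("pics/c3.png",b[:,:,::-1]); print(ch(-.208,.06),ch(-.208,-.053))
E
```

```text
drawer_handle [(array([ 0.4097, -0.1222,  0.0602]), 0.78), (array([0.6335, 0.3146, 0.0111]), 0.61), (array([0.6292, 0.3705, 0.0145]), 0.27)]
claw_bay [(array([ 0.572 , -0.0488,  0.0255]), 0.77), (array([0.4292, 0.3385, 0.0309]), 0.45), (array([0.5235, 0.2964, 0.0024]), 0.18)]
lipstick_bay [(array([ 0.5814, -0.1562,  0.0186]), 0.76)]
drawer_handle [(array([ 0.4128, -0.117 ,  0.0572]), 0.74)]
claw_bay [(array([ 0.5739, -0.048 ,  0.0217]), 0.87)]
lipstick_bay [(array([ 0.5823, -0.1636,  0.0232]), 0.62), (array([ 0.7807, -0.0923,  0.0046]), 0.23)]
(array([ 0.57063812, -0.10691838]), np.float64(-1.513493056330148), array([214., 190.]))
(array([0.54489691, 0.20026631]), np.float64(0.3397233148472998), array([56., 25.]))
(array([0.51996606, 0.3818381 ]), np.float64(0.2703606351106703), array([55., 31.]))
(array([0.45053906, 0.23804189]), np.float64(-0.13119943268026313), array([53., 29.]))
(array([0.42501215, 0.34106143]), np.float64(-0.6107362746222282), array([54., 31.]))
(array([ 0.5514035 , -0.34249872]), np.float64(-0.6516652655721927), array([72., 20.]))
(array([ 0.39589175, -0.3320441 ]), np.float64(-0.23952630633838073), array([71., 21.]))
(array([0.28842764, 0.33770245]), np.float64(0.7986910656624698), array([61., 35.]))
[ 0.56726781 -0.04843597] [ 0.57359251 -0.16125883]
```

View pics/c3.png

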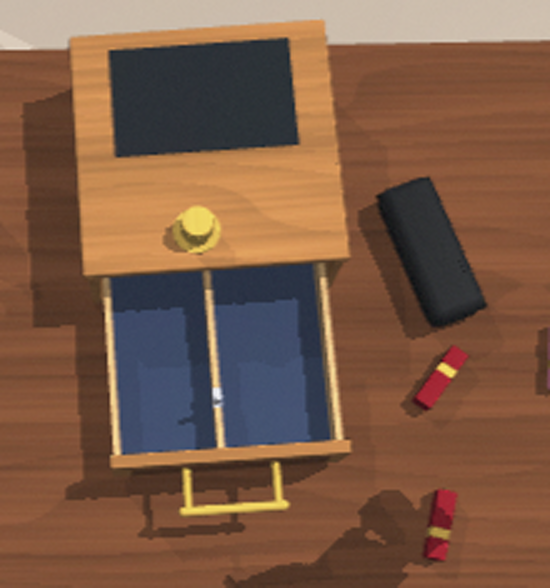

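```bash
cat >> h.py <<'E'
CH=CH+[.004,0]
def above(xy,z,phi):
    "go over xy, fingers closing along phi (or its half turn, whichever turns the wrist least)"
    js=[j for j in (robot.solve_ik([*xy,z],down(phi+d)) for d in (-np.pi,0,np.pi)) if j is not None]
    robot.goto_joints(min(js,key=lambda j:abs(j[6])+abs(j[2])))
def pick(xy,yaw,z,w,safe=.2):
    robot.let_go(); above(xy,safe,yaw+np.pi/2)
    hit=robot.move_linear([*xy,z],velocity=.15,max_force=8)
    robot.gripper_close(30); robot.move_linear([*xy,safe],velocity=.2)
    s=robot.observe(); print("pick hit",hit,"width",s["width"]*92,"t",s["time"]); return abs(s["width"]*92-w)<6
def place(x,y,z,safe=.2):
    p=ch(x,y); above(p,safe,YAW); w=robot.observe()["width"]*92
    hit=robot.move_linear([*p,z],velocity=.12,max_force=8)
    s=robot.observe(); print("place hit",hit,"z",s["position"][2],"width",w,s["width"]*92)
    robot.let_go(); robot.move_linear([*p,safe],velocity=.25)
def push(x0,x1,y,z,safe=.13):
    robot.gripper_close(20); above(ch(x0,y),safe,YAW+np.pi/2)
    print("push",robot.move_linear([*ch(x0,y),z],velocity=.12,max_force=6),
      robot.move_linear([*ch(x1,y),z],velocity=.06,max_force=6),(robot.observe()["position"][:2]-ch(x1,y)).round(4))
    robot.move_linear([*ch(x1+.01,y),z]);robot.move_linear([*ch(x1+.01,y),.2],velocity=.25)
E
python3 - <<'E'
from h import *
if pick([.4505,.2405],-.17,.019,30):
    place(-.228,.06,.035)
home()
im=robot.get_image("top");cv2.imwrite("pics/t4.png",im[:,:,::-1])
for c in claws():print(c)
E
```

```text
pick hit False width 29.79919579774489 t 44.9333
place hit False z 0.035670062158033186 width 29.78259369111307 29.97565496482324
(array([ 0.57062805, -0.10694411]), np.float64(-1.5118454417875), array([214., 190.]))
(array([0.54488556, 0.20019377]), np.float64(0.34376769114723504), array([56., 25.]))
(array([0.51977911, 0.38250864]), np.float64(0.27050065080498126), array([55., 30.]))
(array([0.4249957, 0.341246 ]), np.float64(-0.5991406049199143), array([54., 31.]))
```

View pics/t4.png

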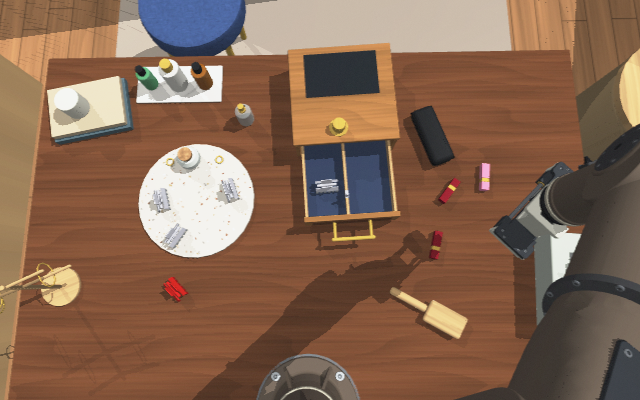

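The claw lies in the left bay at (326,186). One lipstick has been knocked aside, to (450,191), so I'll measure it again. Next I push this claw forward and fetch the second one.

```bash
python3 - <<'E'
from h import *
push(-.198,-.27,.06,.030)
ok=pick([.546,.2015],.34,.019,30)
if ok: place(-.210,.065,.036)
home()
for l in lipsticks():print(l)
im=robot.get_image("top")
for n in("drawer_handle","claw_bay"):print(n,[(np.round(d["location"],4),round(d["confidence"],2)) for d in robot.place_of("top",n)])
b=cv2.resize(im[100:260,130:480],None,fx=2.2,fy=2.2,interpolation=cv2.INTER_CUBIC)
cv2.imwrite("pics/c5.png",b[:,:,::-1])
E
```

```text
push False False [0.0003 0.    ]
pick hit False width 30.2524319852076 t 63.5
place hit False z 0.036688605198008595 width 29.724648099399424 29.883753672089544
(array([ 0.53859613, -0.3761629 ]), np.float64(-0.6559220622585754), array([71., 19.]))
(array([ 0.39588214, -0.33208347]), np.float64(-0.23952630633838073), array([71., 21.]))
(array([0.28868027, 0.33822855]), np.float64(0.7517231572036689), array([61., 36.]))
drawer_handle [(array([ 0.4086, -0.1232,  0.0593]), 0.7), (array([0.4297, 0.3384, 0.0345]), 0.42)]
claw_bay [(array([ 0.5708, -0.05  ,  0.0212]), 0.66), (array([0.6339, 0.3156, 0.0068]), 0.47)]
```

View pics/c5.png

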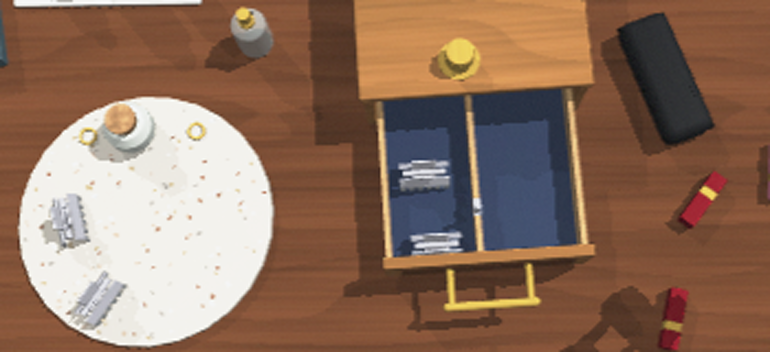

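The crop shows both claws in the left bay, at crop (425,175) and (437,243), and the other two on the tray. Lipsticks are next.

```bash
python3 - <<'E'
from h import *
if pick([.5386,-.376],-.656,.006,20):
    place(-.228,-.053,.035); push(-.202,-.276,-.053,.027)
    if pick([.396,-.332],-.24,.006,20): place(-.213,-.053,.035)
home()
for l in lipsticks():print(l)
im=robot.get_image("top")
b=cv2.resize(im[100:260,130:510],None,fx=2.1,fy=2.1,interpolation=cv2.INTER_CUBIC)
cv2.imwrite("pics/c6.png",b[:,:,::-1]);print(robot.observe()["time"])
E
```

```text
pick hit False width 19.700028978976736 t 75.25
place hit False z 0.03567668727248584 width 19.47820157243905 19.978130686312937
push False False [0.0004 0.0001]
pick hit False width 19.85922267836318 t 92.0167
place hit False z 0.03569640669235094 width 19.883210959459074 19.790958943611283
(array([ 0.57590558, -0.16194873]), np.float64(-1.5259396725797696), array([72., 20.]))
(array([ 0.49049765, -0.17036311]), np.float64(-1.5282144116248608), array([72., 17.]))
(array([0.28859293, 0.33746826]), np.float64(0.81902829532686), array([62., 35.]))
98.0583
```

View pics/c6.png

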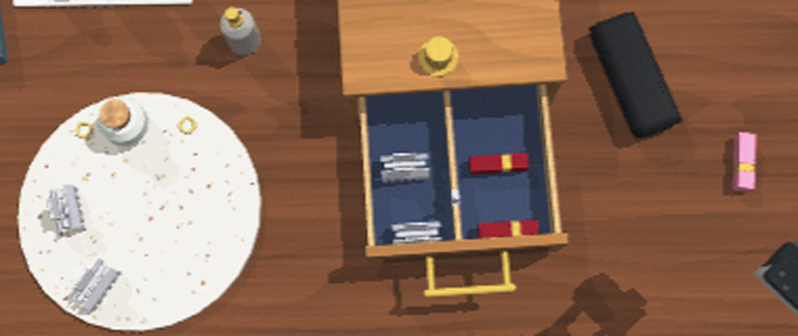

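All four items lie flat in the correct bays. Now I shut the drawer.

```bash
python3 - <<'E'
from h import *
robot.gripper_close(20);p=ch(-.407,0)
above(p,.2,YAW+np.pi/2)
print(robot.move_linear([*p,.048],velocity=.15,max_force=8))
print(robot.move_linear([*ch(-.22,0),.048],velocity=.06,max_force=15),robot.observe()["position"][:2]-ch(-.22,0))
print(robot.move_linear([*ch(-.178,0),.048],velocity=.03,max_force=12),robot.observe()["position"][:2]-ch(-.1895,0))
robot.dwell(.4)
p=ch(-.24,0);robot.move_linear([*p,.048]);robot.move_linear([*p,.2],velocity=.25);home()
for c in("top","side"):
    robot.get_image(c)
    print([(np.round(d["location"],4),round(d["confidence"],2)) for n in("lock_knob","drawer_handle") for d in robot.place_of(c,n)])
E
```

```text
False
False [-2.78741910e-05 -9.06000225e-05]
True [-0.00280341 -0.00011067]
[(array([ 0.6891, -0.0854,  0.1049]), 0.7), (array([ 0.6081, -0.1081,  0.06  ]), 0.82)]
[(array([ 0.688 , -0.0823,  0.111 ]), 0.53), (array([ 0.6073, -0.1052,  0.0578]), 0.65)]
```

```bash
python3 - <<'E'
from h import *
robot.goto_joints([0.12,0.434,0.025,1.573,-0.012,1.134,-0.075])
turn([.689,-.0845],.9,-.9)
turn([.689,-.0845],.5,-.4,n=5)
E
```

```text
down False
grip 31.400051695306214 14.994138479232788 [ 3.9  2.7 -0.8]
0.68 [ 4.6  2.4 -2.5] [ 0.514 -0.903 -0.075] 115.7417
0.45 [ 5.5  3.  -3.6] [ 0.546 -0.987 -0.045] 116.0417
0.22 [ 5.6  3.1 -3.3] [ 0.549 -1.174 -0.031] 116.3417
0.0 [ 7.6  3.8 -3.3] [ 0.563 -1.356 -0.084] 116.6417
-0.22 [ 7.3  1.9 -4.8] [ 0.521 -1.333 -0.081] 116.9417
-0.45 [ 8.8  2.2 -4.5] [ 0.438 -1.534 -0.041] 117.2417
-0.68 [ 9.   1.9 -5.1] [ 0.423 -1.743 -0.062] 117.5417
-0.9 [ 6.3  0.7 -2.5] [ 0.104 -1.187 -0.068] 117.8417
down False
grip 31.397741725575205 14.992897063493729 [ 4.8  2.3 -3.1]
0.28 [ 3.3  5.6 -1.2] [ 0.992 -0.78  -0.051] 123.7333
0.05 [ 4.4  5.5 -1.5] [ 1.171 -0.973 -0.006] 124.0333
-0.18 [ 6.4  4.7 -0.4] [ 1.061 -1.198 -0.007] 124.3333
-0.4 [ 6.7  4.6 -1.1] [ 0.743 -1.301 -0.035] 124.6333
```

```bash
python3 - <<'E'
from h import *
turn([.6895,-.0845],.6,-.9,n=9,grip=40)
E
```

```text
down False
grip 31.014448950676947 39.99262869358063 [ 4.1  1.9 -1.2]
0.41 [ 3.2  2.5 -1.9] [ 0.746 -0.719  0.133] 130.225
0.22 [3.6 5.  0.9] [ 1.039 -0.763  0.269] 130.5
0.04 [3.3 5.3 0.4] [ 1.185 -0.809  0.415] 130.775
-0.15 [4.6 5.2 1.4] [ 1.084 -0.983  0.352] 131.05
-0.34 [5.  4.3 2.1] [ 0.901 -0.988  0.338] 131.325
-0.52 [4.7 3.7 2.2] [ 0.732 -1.001  0.393] 131.6
-0.71 [2.9 1.8 4.8] [ 0.569 -0.711  0.354] 131.875
-0.9 [2.3 2.6 6.1] [ 0.536 -0.4    0.093] 132.15
```

The knob now meets a firm stop. I'll check that this is the real clockwise stop by measuring its full travel, turning it back and forth in one grip.

```bash
python3 - <<'E'
from h import *
k=[.6895,-.0845];z=.101
above_j=robot.solve_ik([*k,.2],down(-.9));robot.goto_joints(above_j)
robot.move_linear([*k,z],velocity=.1,max_force=8);robot.gripper_close(40)
def go(a):
    for phi in a:
        robot.goto_joints(robot.solve_ik([*k,z],down(phi)));print(round(phi,2),round(robot.observe()["moment"][2],2),end=" | ")
    print()
go(np.arange(-.7,1.0,.2)); go(np.arange(.7,-1.3,-.2))
robot.let_go();robot.move_linear([*k,.2],velocity=.2);home();print(robot.observe()["time"])
for c in("top","side"):
    im=robot.get_image(c);cv2.imwrite(f"pics/{c}9.png",im[:,:,::-1])
    print([(np.round(d["location"],4),round(d["confidence"],2)) for d in robot.place_of(c,"drawer_handle")])
E
```

```text
-0.7 0.02 | -0.5 0.02 | -0.3 0.01 | -0.1 0.08 | 0.1 0.12 | 0.3 0.03 | 0.5 0.07 | 0.7 -0.01 | 0.9 -0.25 | 
0.7 -0.08 | 0.5 -0.05 | 0.3 -0.03 | 0.1 -0.04 | -0.1 -0.07 | -0.3 -0.01 | -0.5 -0.05 | -0.7 0.28 | -0.9 0.26 | -1.1 0.21 | 
145.1333
[(array([ 0.6035, -0.1103,  0.0594]), 0.82)]
[(array([ 0.6062, -0.1071,  0.0574]), 0.77)]
```

View pics/top9.png

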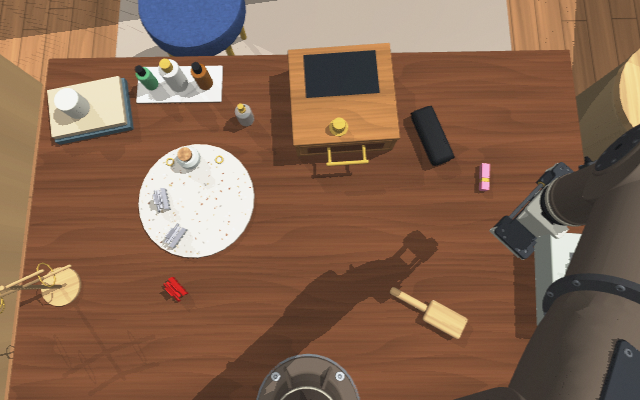

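```bash
python3 -c "
from cell import robot
print(robot.finish_job())"
```

```text
the job is handed in; nothing more can be done
None
```

I handed the job in at about 145 s (limit 210 s); the system did not report a pass or fail. Two claws are in the left bay and both lipsticks in the right, with the other two claws still on the tray. The drawer is shut and the knob is at its clockwise stop, which I confirmed by turning it back through its full 1.5 rad travel and returning it to the stop.

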